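# Clamp a pack of brass blanks in the bench jig

### The arm

A 6-joint arm with a two-finger parallel gripper is mounted at the origin on the work surface. World frame = base frame: x ahead of the robot, y to its left, z up, the work surface at z = 0. Lengths are in mm, angles in rad, forces in N, time in s.
With the tool pointing down it reaches from about 350 to 925 mm from the base axis. Payload 6.4 kg.
Tool frame: the origin (TCP) lies midway between the tips of the shut fingers; the grasp point (between the pads) lies grip_point_offset behind it (grip_point_offset is the distance from the TCP to the grasp point, in mm); z points along the fingers, y is the line along which they close (so a half turn about z gives the same grasp; the last joint's range is limited). The gripper opens to 94 mm and grips with 3 to 60 N. Pads are 16 mm wide; open, the fingers measure 119 mm over their backs; the gripper's body (75 mm by 177 mm) begins 78 mm behind the grasp point.
Start: joints at [-1.444, 0.245, 1.558, -0, 1.339, -0.174], TCP at [192.59, -620.824, 205.455] pointing down, gripper open.
Joint ranges: [-3.13, 3.13], [-1.02, 2.26], [0.13, 2.54], [-0.95, 4.09], [0.21, 2.88], [-2.74, 2.74]. Speed limits (rad/s): [2.57, 2.57, 3.14, 3.14, 3.14, 3.14].

### API

Orientations are given as [roll, pitch, yaw] about the fixed x, y, z axes, in that order (R = Rz(yaw) Ry(pitch) Rx(roll)).
In Python, from rig import * gives the robot as it stands. Calls block until the motion is done:
- move_pose(position, orientation): joint-space move of the TCP to a pose.
- move_straight(position, frame=None, velocity=150): straight line of the TCP; frame=None keeps the orientation; velocity is the mean speed in mm/s.
- movej(angles): joint-space move.
- set_gripper(opening, strength=None): finger opening in mm; strength is the grip in N (None keeps the last); returns when the fingers have stopped.
- sleep(seconds).
- solve_ik(position, orientation): joint angles nearest the present ones, or None.
- get_image(name): name is "side" or "top" or "wrist"; returns a dict with "color" (480x640x3 uint8, red, green, blue), "range_z" (480x640 float32, mm along the optical axis (not along the pixel's ray), 0 where there is no reading), "K" (3x3 intrinsics, pixels), "world_from_camera" (4x4, takes a point from camera to world coordinates). Camera axes: x right, y down, z forward; pixel columns grow to the right and rows downward; lengths in mm; the calibration is good to about 2 mm. A picture is of the moment at which its call begins.
A pose or a line that the arm cannot do raises MotionError and nothing moves.
- sign_off(): hands the job in; it is judged then, once.
Trained networks look in the newest picture that a camera, given by its name, has taken for a name from the list of things; names that differ only in an ending like _2 or _b are one class to them, and where a whole thing is asked for, a point or a joint stands for the part that bears it (a point fixed in the world has none). Each returns a list of dicts, best first, with "p" (0 to 1); they miss things now and then, are a little off and sometimes report something else, mostly with a low value. They report only what shows in the picture. A call takes as long as a camera call.
- search_frame(camera, name): "position" ([x, y, z] in mm, in the coordinates of the camera as it stood for that picture, good to about 4 mm: the middle of the surface that is visible of it).
- regions_of(camera, name): "pixels" (480x640 bool, what is visible of it).
Readings, each from a call of its own:
- get_clock(): time.
- get_qpos(): joint angles.
- get_joint_velocities(): joint speeds.
- get_effort(): joint torques, N m.
- get_tcp_pos(): TCP position.
- get_tool_rot(): TCP orientation.
- get_contact_force(): force on the tool from outside, world axes, zero at the start.
- get_torque(): the same for the moment, N m.
- get_width(): finger opening in mm.
- get_grasp_force(): force on a finger pad.
Only numpy, scipy, OpenCV 4.12 (cv2) and the standard library are available. Lean on these libraries where they do the work, as an engineer would, in place of code of your own. Each camera call takes 0.05 s, during which the arm holds its last target. There are 200 camera calls.

### The job

Make up a pack of brass blanks in the toggle-clamp jig: swing the clamp's red-gripped handle right up to open it, lift the blue platen off the guide rod and set it aside, then thread every brass blank on the bench over the rod so they lie flat in one pile, squared up lengthwise with the jig. Lower the blue platen over the rod on top of the pile, squared up the same way, and push the handle back down past its dead point, all the way home, so that the rubber shoe presses the pack. Leave the bottle, the jar and the hammer as they are.

Things in the scene. Friction and masses are not known exactly. Their poses are not given: they have to be found in the camera images.
- jig: fixed clamping jig: steel base plate 255 x 84 x 10 mm on the bench; origin at bench height on the guide rod's axis; x axis from the clamp towards the rod (plate from x = -205 to +50 mm), z up. On it a seat block 60 x 36 mm, top 20 mm above the bench, with the guide rod, and two red cheek plates (x -182 to -72 mm, y within 25.5 mm, 66 mm high) that carry the clamp
- rod_seat (a point): centre of the top of the seat block, at the foot of the guide rod, 20 mm above the bench; axes as the jig's. The rod is 10 mm in diameter, rises 60 mm from here, the last 8 mm being a taper to a 3 mm tip. Four blanks and the platen together take 36 mm
- handle_pivot (a point): the handle's hinge, in the jig at x = -160 mm, y = 0, 55 mm above the bench; hinge axis along the jig's y
- handle_grip (a point): centre of the red cross grip at the end of the handle, 110 mm from the hinge: a cylinder 16 mm in diameter and 36 mm long lying along the jig's y (can be pinched by its two ends from above). The handle is a bar 9 mm wide. Closed, it points away from the rod (jig -x), 42 mm above the bench, nothing beneath
- handle (a joint): handle angle a, rad: 0 = closed (at its stop), 1.75 = fully open (nearly upright, at its stop); grip at jig x = -160 - 110 cos(a - 0.12) mm, height 55 + 110 sin(a - 0.12) mm. Dead point at 0.2: with a pack under the shoe the spring resists closing (up to about 10 N at the grip) until 0.2, then holds it shut. It stays up when fully open; let go half way it swings down
- fork: forked steel arm linked to the handle, turning about the jig's y; origin on its hinge (jig x = -90 mm, 45 mm above the bench). Closed, its fork straddles the rod, up to 90 mm high, from x = -110 to +20 mm; with the handle fully up it stands upright behind the seat, wholly at jig x < -60 mm and below 170 mm high
- shoe: sprung black rubber shoe under the fork's end, two feet 30 x 10 mm either side of the rod; origin at the middle of its underside. Closed on nothing it hangs 15 mm above the seat; it gives up to 26 mm against its spring (4 N plus 0.6 N per mm: about 9 N on two blanks and the platen, 16 N on four)
- platen: loose blue painted metal platen 64 x 40 x 12 mm (x, y, z), 0.10 kg, with a 13 mm round hole through the middle; origin at the centre of its underside on the hole's axis, x along the 64 mm side. At the start it is on the rod, on the seat, under the closed clamp
- blank1: loose flat brass blank 1, a plate 64 x 40 x 6 mm (x, y, z), 0.12 kg, drilled through the middle with a 13 mm round hole; origin at the centre of its underside on the hole's axis, x along the 64 mm side, z up as it lies. Two to four of the four blanks are present (None if absent); they are all alike and may go on in any order
- blank2: loose flat brass blank 2, a plate 64 x 40 x 6 mm (x, y, z), 0.12 kg, drilled through the middle with a 13 mm round hole; origin at the centre of its underside on the hole's axis, x along the 64 mm side, z up as it lies. Two to four of the four blanks are present (None if absent); they are all alike and may go on in any order
- blank3: loose flat brass blank 3, a plate 64 x 40 x 6 mm (x, y, z), 0.12 kg, drilled through the middle with a 13 mm round hole; origin at the centre of its underside on the hole's axis, x along the 64 mm side, z up as it lies. Two to four of the four blanks are present (None if absent); they are all alike and may go on in any order
- blank4: loose flat brass blank 4, a plate 64 x 40 x 6 mm (x, y, z), 0.12 kg, drilled through the middle with a 13 mm round hole; origin at the centre of its underside on the hole's axis, x along the 64 mm side, z up as it lies. Two to four of the four blanks are present (None if absent); they are all alike and may go on in any order
- bottle: white bottle with a screw cap, 52 mm in diameter, 85 mm high, standing; origin at the centre of its base. To be left alone
- jar: low glass jar with a black lid, 56 mm in diameter, 45 mm high, standing; origin at the centre of its base. To be left alone
- hammer: small hammer with a wooden handle, 200 mm long, lying on the bench; origin at the middle of its underside, x along the handle towards the head. To be left alone

How it is judged (in metres and radians):
On the way, in this order (a step that is already met when the one before it is completed fails the run):
1. the clamp is swung open (value of joint handle above 1.45 rad), for 0.2 s.
2. every blank present lies flat on the pile on the rod, squared up with the jig (horizontal distance between each of blank1, blank2, blank3, blank4 and rod_seat below 0.004 m and z of each of blank1, blank2, blank3, blank4 in the frame of rod_seat below 0.022 m and angle between each of blank1, blank2, blank3, blank4's own z axis and vertical below 0.07 rad and angle between the x axis of each of blank1, blank2, blank3, blank4 and the x axis of jig, either way round below 0.22 rad), for 0.2 s.
3. the platen lies on top of the pile on the rod (horizontal distance between platen and rod_seat below 0.004 m and z of platen in the frame of rod_seat below 0.027 m and angle between platen's own z axis and vertical below 0.07 rad and angle between the x axis of platen and the x axis of jig, either way round below 0.22 rad and z of platen in the frame of blank1 above 0.004 m and z of platen in the frame of blank2 above 0.004 m and z of platen in the frame of blank3 above 0.004 m and z of platen in the frame of blank4 above 0.004 m), for 0.2 s.
At the end, for the whole second after the job is handed in: All present blanks, and the platen above them, are on the rod (within 4 mm of its axis), flat within 0.07 rad, long sides along the jig within 0.22 rad, undersides at most 22 mm (platen 27 mm) above the seat; the handle is below 0.08 rad and the shoe presses the platen with over 4 N (all of step 2 and all of step 3 and value of joint handle below 0.08 rad and contact force between shoe and platen above 4 N and linear speed of platen below 0.02 m/s); the robot touches nothing.
It fails at once if the bottle is moved more than 3 cm or knocked over (distance of bottle from where it was at the start of the episode above 0.03 m or angle between bottle's own z axis and vertical above 0.5 rad).
It fails at once if the jar is moved more than 3 cm or knocked over (distance of jar from where it was at the start of the episode above 0.03 m or angle between jar's own z axis and vertical above 0.5 rad).
It fails at once if the hammer is moved more than 3 cm or knocked over (distance of hammer from where it was at the start of the episode above 0.03 m).
Of blank1, blank2, blank3, blank4 only 2 to 4 are there at a start; the rules pass over those that are not, and their reading is None.
At some moment in a run one of blank1, blank2, blank3, blank4 may be knocked a few centimetres aside while the robot is not near it.
Once in a run the grip may slacken for a moment while it holds something.
It also fails if it takes over 210 s, if anything falls off the work surface, if the arm or the gripper's body presses on something with over 40 N, if the wrist force passes 120 N, or if a joint passes its speed limit or range.

## Working session

There is one attempt and no reset: what is moved stays moved. The work goes in short steps, each a Python script; the robot and the scene stay as the last script left them, time stands still between calls to the robot, and variables do not carry over. Pictures are saved under pics/ and viewed, at most 14 in all, crops included, and the job is handed in when it is done.

```bash
ls; mkdir -p pics; cat > h.py <<'E'
from rig import *
import numpy as np, cv2
def save(n,im): cv2.imwrite(f'pics/{n}.png',cv2.cvtColor(im,cv2.COLOR_RGB2BGR))
def cloud(I):
    K=I['K'];T=I['world_from_camera'];z=I['range_z'];v,u=np.mgrid[:480,:640]
    P=np.stack([(u-K[0,2])/K[0,0]*z,(v-K[1,2])/K[1,1]*z,z],-1)@T[:3,:3].T+T[:3,3]
    P[z<=0]=np.nan
    return P
E
python3 - <<'E'
from h import *
ims={c:get_image(c) for c in('top','side')}
for c,I in ims.items():
    save(c+'0',I['color']);P=cloud(I);T=I['world_from_camera'];print(c,T[:3,3].round(),T[:3,2].round(2),I['K'][0,0])
    for n in('jig','platen','blank1','handle_grip','handle','fork','shoe','bottle','jar','hammer'):
        for d in search_frame(c,n): print(n,round(d['p'],2),(T[:3,:3]@d['position']+T[:3,3]).round(1))
print(grip_point_offset if 'grip_point_offset' in globals() else None)
print(get_tool_rot(),get_clock())
E
```

```text
pics
rig.py
top [443.   5. 991.] [ 0.14  0.01 -0.99] 458.0252481360002
jig 0.73 [ 511.3 -116.5   13.5]
platen 0.54 [510.2  -7.9  30. ]
blank1 0.81 [451.  288.6   9.2]
blank1 0.7 [443.9 142.5   7.1]
blank1 0.69 [617.4 147.1   9.7]
blank1 0.59 [573.3 269.6   7.5]
handle_grip 0.96 [ 515.6 -215.1   62.9]
handle 0.61 [ 512.1 -212.9   55.2]
fork 0.9 [518.8 -53.9  84.7]
bottle 0.85 [729.1 -50.7  65.7]
jar 0.9 [366.2   2.   45.2]
hammer 0.86 [760.7 207.5  24.6]
side [108. 533. 718.] [ 0.49 -0.55 -0.68] 588.9285607342123
jig 0.6 [500.9 -95.8  24.2]
platen 0.66 [510.9  -2.9  30.1]
platen 0.45 [ 510.4 -219.6   53.3]
platen 0.19 [499.5 -97.4  26.8]
blank1 0.97 [575.8 272.8   3.5]
blank1 0.71 [437.  144.7   6.2]
blank1 0.67 [617.2 155.1  -1.6]
blank1 0.59 [448.1 292.2   5.5]
handle_grip 0.58 [ 507.7 -222.1   52.2]
handle 0.75 [ 510.4 -215.6   51.5]
fork 0.93 [508.  -45.5  79. ]
fork 0.69 [576.  275.8   4.8]
shoe 0.74 [504.5 -21.6  45.1]
bottle 0.97 [724.6 -38.   47.9]
jar 0.9 [358.3  17.4  43.1]
hammer 0.77 [753.4 215.8  23.9]
hammer 0.33 [453.2 288.5   2.5]
18.8
[-3.14157210e+00 -6.05085082e-06  3.00831637e-01] 1.1
```

View pics/top0.png

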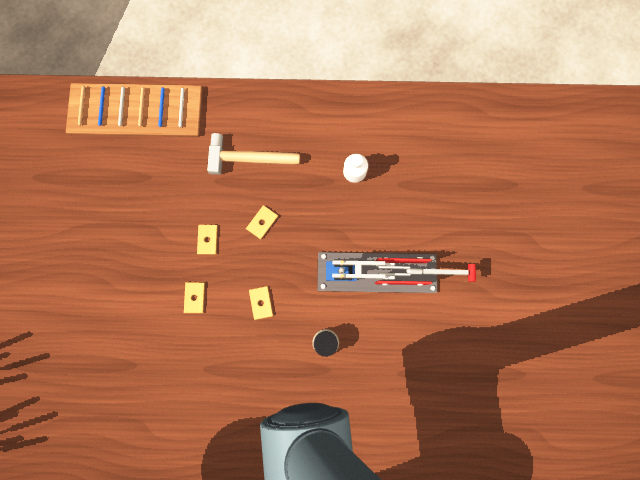

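View pics/side0.png

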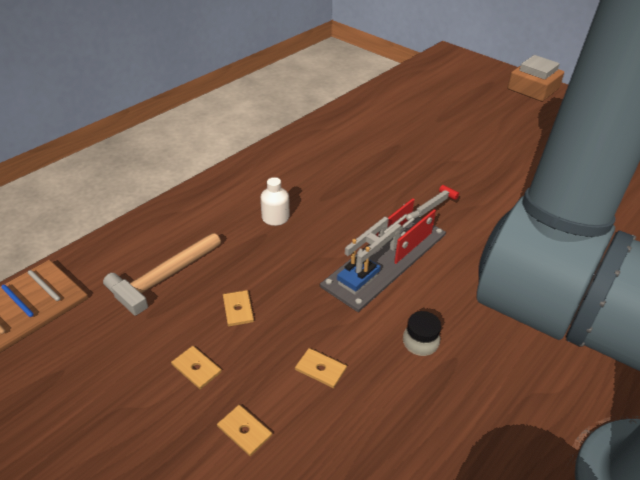

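The top picture shows blanks at (207,240), (262,222), (194,298) and (261,303). The jig lies along the image row 270, with its rod end near (345,270) and the red grip at (473,271). I'll measure closer with the wrist camera from two places.

```bash
python3 - <<'E'
from h import *
for i,p in enumerate([(500,-130,420),(500,-40,420),(530,200,420),(480,240,420)]):
    move_pose(p,[np.pi,0,np.pi/2 if i<2 else 0]); print(get_qpos())
    I=get_image('wrist');save(f'w{i}',I['color']);np.save(f'w{i}.npy',I,allow_pickle=True)
    P=cloud(I);T=I['world_from_camera'];print(T[:3,3].round(),T[:3,2].round(2),I['K'][0,0])
    for n in (('jig','platen','handle_grip') if i<2 else ('blank1',)):
        for d in regions_of('wrist',n):
            m=d['pixels']; c=P[m]; c=c[~np.isnan(c[:,0])]
            zt=np.percentile(c[:,2],85); t=c[abs(c[:,2]-np.median(c[:,2]))<4]
            (x,y),wh,a=cv2.minAreaRect(t[:,:2].astype(np.float32))
            print(n,round(d['p'],2),len(t),'mid',round(x,1),round(y,1),'wh',np.round(wh,1),'ang',round(a,1),'z',np.median(t[:,2]).round(1))
print(get_clock())
E
```

```text
[-4.75329421e-01 -1.62642258e-01  1.59723014e+00 -1.40112484e-04
  1.70808890e+00 -4.74084057e-01]
[500. -60. 597.] [-0.   -0.24 -0.97] 337.6639263580314
jig 0.74 4639 mid 512.2 -100.3 wh [ 83.9 255. ] ang 0.4 z 8.5
platen 0.68 294 mid 512.3 -13.7 wh [45.7 37.9] ang 89.5 z 30.5
handle_grip 0.85 229 mid 509.3 -177.9 wh [154.2  19.8] ang 88.1 z 56.9
handle_grip 0.53 369 mid 511.8 -22.2 wh [39.7 62.6] ang 0.4 z 30.5
[-3.04945725e-01 -2.00942431e-01  1.62913587e+00 -2.82975214e-04
  1.71299497e+00 -3.06436429e-01]
[499.  32. 598.] [ 0.   -0.24 -0.97] 337.6639263580314
jig 0.85 4035 mid 512.3 -100.3 wh [ 84.1 253.1] ang 0.3 z 8.5
platen 0.77 364 mid 510.2 -22.9 wh [63.2 36.4] ang 90.0 z 30.6
handle_grip 0.84 243 mid 512.5 -176.5 wh [ 16.8 150.9] ang 0.6 z 58.5
handle_grip 0.39 1017 mid 441.1 146.9 wh [65.1 40.6] ang 12.6 z 4.5
[ 1.60046449e-01 -4.14769703e-02  1.48409955e+00 -9.80874108e-05
  1.69908117e+00  1.73109763e+00]
[600. 200. 598.] [-0.24  0.   -0.97] 337.6639263580314
blank1 0.97 698 mid 442.8 146.6 wh [63.8 39.9] ang 12.9 z 4.4
blank1 0.94 838 mid 575.8 269.3 wh [64.6 40.2] ang 0.4 z 4.5
blank1 0.83 708 mid 451.3 289.5 wh [39.6 63.5] ang 89.5 z 4.5
blank1 0.79 846 mid 617.1 151.2 wh [39.7 63.9] ang 55.4 z 4.5
[ 2.53287128e-01 -1.15603171e-01  1.55298910e+00 -3.24256527e-04
  1.70293354e+00  1.82270490e+00]
[550. 241. 598.] [-0.24 -0.   -0.97] 337.6639263580314
blank1 0.98 840 mid 576.2 269.7 wh [63.2 38.8] ang 0.0 z 4.4
blank1 0.91 889 mid 617.0 151.8 wh [39.7 63.4] ang 55.8 z 4.4
blank1 0.72 768 mid 449.9 289.8 wh [39.5 63.6] ang 89.4 z 4.5
blank1 0.62 765 mid 442.3 146.6 wh [64.4 40.2] ang 12.6 z 4.5
6.5
```

The wrist camera reads tops about 1.5 mm low: 8.5, 4.5 and 30.5 mm against 10, 6 and 32 mm. Next I'll check its horizontal bias with turned views, then open the clamp.

```bash
cat >> h.py <<'E'
def rects(name,zlo=-50,zhi=400,pmin=.5,cam='wrist'):
    I=get_image(cam);P=cloud(I);out=[]
    for d in regions_of(cam,name):
        if d['p']<pmin: continue
        c=P[d['pixels']]; c=c[~np.isnan(c[:,0])]; c=c[(c[:,2]>zlo)&(c[:,2]<zhi)]
        if len(c)<30: continue
        t=c[abs(c[:,2]-np.median(c[:,2]))<4]
        r=cv2.minAreaRect(t[:,:2].astype(np.float32)); b=cv2.boxPoints(r)
        e=[b[1]-b[0],b[2]-b[1]]; L=max(e,key=np.linalg.norm)   # long side
        out.append((np.array(r[0]),np.arctan2(L[1],L[0])%np.pi,sorted(r[1]),np.median(t[:,2]),d['p']))
    return out,I
def show(o):
    for r in o: print(r[0].round(1),'yaw',round(np.degrees(r[1]),1),np.round(r[2],1),'z',r[3].round(1),'p',round(r[4],2))
E
python3 - <<'E'
from h import *
for p,y in [((480,220,420),np.pi),((520,140,420),np.pi/2),((500,-130,420),-np.pi/2)]:
    move_pose(p,[np.pi,0,y]);n='jig' if y<0 else 'blank1'
    o,I=rects(n);print(y);show(o)
print(get_clock())
E
```

```text
3.141592653589793
[575.3 269.7] yaw 0.7 [38.8 63.8] z 4.5 p 0.72
[615.5 151.4] yaw 146.2 [39.7 63.4] z 4.5 p 0.7
[449.4 289.6] yaw 0.2 [40.3 63.5] z 4.5 p 0.64
1.5707963267948966
[450.  289.8] yaw 1.6 [40.3 63.9] z 4.6 p 0.97
[616.7 151.9] yaw 145.8 [39.9 64.3] z 4.4 p 0.9
[576.4 269. ] yaw 180.0 [41.  63.6] z 4.5 p 0.71
[441.1 146.8] yaw 11.3 [41.4 66.3] z 4.5 p 0.55
-1.5707963267948966
[ 512.4 -102.2] yaw 90.3 [ 84.  253.2] z 8.5 p 0.55
12.9833
```

```bash
cat >> h.py <<'E'
PSI=np.radians(90.3); ROD=np.array([512.,-23.7]); DN=[np.pi,0,np.pi/2+np.radians(.3)]; GO=18.8
def jig(x,y=0): return ROD+[x*np.cos(PSI)-y*np.sin(PSI),x*np.sin(PSI)+y*np.cos(PSI)]
def grip(a,dz=0): return [*jig(-160-110*np.cos(a-.12)),55+110*np.sin(a-.12)-GO+dz]
E
python3 - <<'E'
from h import *
set_gripper(65,25)
move_pose(grip(0,90),DN); move_straight(grip(0),velocity=120)
f0=np.array(get_contact_force()); set_gripper(20,25); print('w',get_width(),get_grasp_force(),np.array(get_contact_force())-f0)
for a in np.linspace(0,1.76,12)[1:]:
    move_straight(grip(a),velocity=80)
    print(round(a,2),(np.array(get_contact_force())-f0).round(1),round(get_width(),1))
sleep(.3); set_gripper(65); move_straight(grip(1.75,70)); 
move_pose([500,-60,420],DN)
I=get_image('wrist');save('w5',I['color']);P=cloud(I)
for n in ('platen','blank1'):
    for d in regions_of('wrist',n): c=P[d['pixels']];print(n,d['p'],np.nanmedian(c,0).round(1),len(c))
print(get_clock())
E
```

```text
w 35.66275876383571 25.000065565109253 [ 1.64502507 -0.40076067  0.26383374]
0.16 [ 4.   0.6 -0. ] 35.7
0.32 [ 5.3  1.2 -0.3] 35.9
0.48 [ 4.8  0.1 -1.6] 35.6
0.64 [ 4.8  0.1 -2. ] 35.6
0.8 [ 5.7 -0.9 -1.4] 35.6
0.96 [ 5.8 -1.3 -1.5] 35.8
1.12 [ 4.8 -1.6 -1. ] 35.5
1.28 [ 4.3 -2.9  0.4] 35.8
1.44 [ 2.6 -2.5  3.2] 35.6
1.6 [ 2.1 -1.9  6.5] 35.2
1.76 [ 0.7 -1.2  8.3] 35.4
platen 0.79 [512.  -24.2  30.4] 972
platen 0.39 [616.  152.1   4.4] 1141
platen 0.3 [517.8 -93.4 135.9] 326
blank1 0.82 [441.7 147.    4.4] 1091
blank1 0.64 [616.2 151.9   4.5] 1062
24.6167
```

View pics/w5.png

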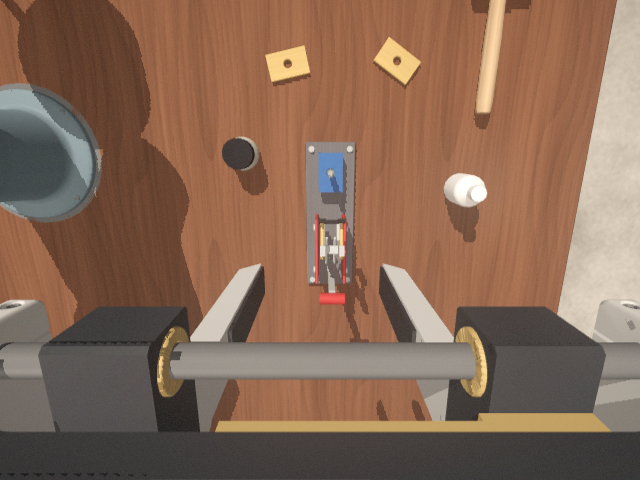

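The clamp is open: red grip upright at (332,298), blue platen clear on the rod at (331,172). Next I'll pin down the rod tip, then set the platen aside.

```bash
cat >> h.py <<'E'
def go(xy,z,yaw): move_pose([*xy,z],[np.pi,0,yaw])
def down(xy,z,v=80): move_straight([*xy,z],velocity=v)
def near(o,xy,r=40): 
    o=[q for q in o if np.linalg.norm(q[0]-xy)<r]; return min(o,key=lambda q:np.linalg.norm(q[0]-xy)) if o else None
E
python3 - <<'E'
from h import *
move_pose([500,-60,300],DN)
o,I=rects('platen',22,34);show(o);P=cloud(I)
m=(abs(P[...,0]-512)<15)&(abs(P[...,1]+24)<15)&(P[...,2]>60);print('rod pts',m.sum(),np.nanmean(P[m],0),np.nanmax(P[m],0))
# side view of rod too
J=get_image('side');Q=cloud(J);m=(abs(Q[...,0]-512)<15)&(abs(Q[...,1]+24)<15)&(Q[...,2]>40);print('side',m.sum(),np.nanmean(Q[m],0),np.nanmax(Q[m],0))
set_gripper(70,40)
go(ROD,110,DN[2]);down(ROD,23);set_gripper(20,40);print(get_width(),get_grasp_force())
down(ROD,110,70);h=get_width();print(h)
go((610,50),100,DN[2]);down((610,50),12);
f=get_contact_force();down((610,50),3.5,30);print(np.array(get_contact_force())-f)
set_gripper(70);down((610,50),100,150)
move_pose([500,-60,300],DN)
I=get_image('wrist');save('w6',I['color']);np.save('w6.npy',I,allow_pickle=True);P=cloud(I)
m=(abs(P[...,0]-512)<15)&(abs(P[...,1]+24)<15)&(P[...,2]>60);print('rod pts',m.sum(),P[m].round(1)[:12])
v,u=np.nonzero(m);print(u.min(),u.max(),v.min(),v.max())
go((520,170),400,np.pi/2)
o,I=rects('blank1');show(o);o,I=rects('platen');show(o);print(get_clock())
E
```

```text
[512.1 -23.2] yaw 89.8 [39.3 62.5] z 30.6 p 0.61
rod pts 14054 [512.00783488 -35.66666167 425.24011275] [526.99987125 -18.44257893 438.85423115]
side 741 [509.72900741 -33.73450049 383.85717706] [526.94097494 -16.50497761 468.8085248 ]
39.59673844707795 39.997700192034245
39.286143031665894
[-1.00936583 -0.21892874 -1.09735292]
rod pts 14061 [[512.3 -18.   60.3]
 [508.7 -19.2  60.7]
 [509.7 -18.6  69.2]
 [510.8 -18.4  71.9]
 [512.  -18.4  70.7]
 [513.1 -18.4  71.6]
 [514.6 -18.9  64.7]
 [507.5 -20.4  60.8]
 [508.4 -19.6  70.7]
 [509.6 -19.5  72.8]
 [510.8 -19.4  73. ]
 [512.  -19.5  72.5]]
305 505 176 479
[616.6 152. ] yaw 145.9 [39.7 64.2] z 4.5 p 0.92
[576.2 270.2] yaw 0.5 [38.8 61.9] z 4.5 p 0.88
[450.  290.3] yaw 0.0 [38.5 64.5] z 4.5 p 0.87
[441.9 146.9] yaw 12.6 [40.1 64.3] z 4.5 p 0.57
[609.2  50.8] yaw 91.7 [39.  65.4] z 10.5 p 0.84
35.5833
```

View pics/w6.png

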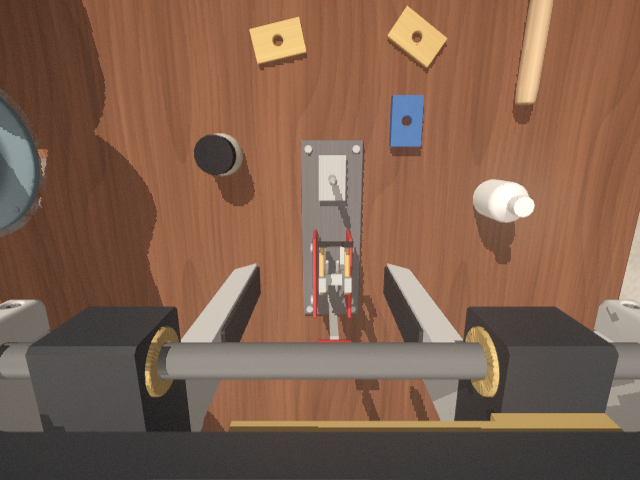

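The platen now lies aside at (406,121) and the rod stands free at about (332,180). I'll take the rod's axis from the saved depth, then thread the first blank.

```bash
python3 - <<'E'
from h import *
I=np.load('w6.npy',allow_pickle=True).item();P=cloud(I)
b=(abs(P[...,0]-512)<12)&(abs(P[...,1]+24)<12)
for lo,hi in((26,45),(45,60),(60,72),(72,80),(76,80)):
    m=b&(P[...,2]>lo)&(P[...,2]<hi);q=P[m];print(lo,hi,len(q),q[:,:2].min(0).round(1) if len(q) else 0,q[:,:2].max(0).round(1) if len(q) else 0,q.mean(0).round(1))
m=b&(P[...,2]>15)&(P[...,2]<22); print(cv2.minAreaRect(P[(abs(P[...,0]-512)<40)&(abs(P[...,1]+24)<50)&(P[...,2]>16)&(P[...,2]<21)][:,:2].astype(np.float32)))
E
```

```text
26 45 8 [506.8 -23. ] [515.8 -18.1] [511.2 -19.4  34.4]
45 60 5 [507.7 -20.1] [513.7 -18.1] [510.3 -18.8  52.5]
60 72 22 [507.3 -27.9] [515.8 -18. ] [511.1 -21.7  69. ]
72 80 40 [508.4 -26.6] [515.6 -19.4] [511.7 -22.7  75.4]
76 80 15 [510.7 -24.9] [514.2 -20.2] [512.1 -22.9  78. ]
((512.3544921875, -22.806421279907227), (34.988975524902344, 58.44637680053711), 0.23101265728473663)
```

```bash
cat >> h.py <<'E'
ROD=np.array([512.1,-23.5]); G=1.5
def pick(name='blank1',first=None,g=G):
    """look, grasp the detection nearest `first` that is off the jig, lift and carry to above the rod"""
    go((520,170),400,np.pi/2); o,I=rects(name,-5,20,.3)
    o=[q for q in o if q[0][1]>20 and abs(q[2][1]-64)<5 and abs(q[2][0]-40)<4]; show(o)
    q=near(o,np.array(first),60)
    xy=q[0]+[0,-.6]; th=q[1]
    if th>np.radians(165): th-=np.pi
    set_gripper(62,40); go(xy,70,th); down(xy,g,100); set_gripper(20,40); print('w',round(get_width(),1),round(get_grasp_force(),1))
    down(xy,60,120); go(xy*.5+ROD*.5,130,DN[2]); go(ROD,102,DN[2])
def held(name,tag=None):
    """centre and yaw of the held piece relative to where it should be"""
    sleep(.2); o,I=rects(name,70,130,.1); show(o)
    if tag: save(tag,I['color']); np.save('held.npy',I,allow_pickle=True)
    return o
def thread(k,xy=ROD,yaw=None):
    f0=np.array(get_contact_force()); down(xy,86,60)
    for z in range(82,60,-3):
        down(xy,z,40); f=np.array(get_contact_force())-f0
        if np.linalg.norm(f)>12: print('contact',z,f.round(1)); return False
    zf=20+6*k+G+.5; down(xy,zf+6,60); down(xy,zf,25); print('end f',(np.array(get_contact_force())-f0).round(1),round(get_width(),1))
    set_gripper(54); down(xy,130,150); return True
E
python3 - <<'E'
from h import *
pick(first=(442,146.6)); print('w',get_width())
held('blank1','h1'); print(get_tcp_pos(),get_clock())
E
```

```text
[616.8 151.8] yaw 145.9 [39.9 64.3] z 4.5 p 0.97
[441.9 147. ] yaw 12.7 [40.1 64.4] z 4.5 p 0.81
[575.8 268.4] yaw 0.0 [40.5 64.8] z 4.5 p 0.61
w 38.7 40.0
w 39.09663294248793
[511.6 -21.8] yaw 90.3 [40.4 64.8] z 105.0 p 0.8
[512.06542382 -22.66679784 102.33062427] 41.7083
```

View pics/h1.png

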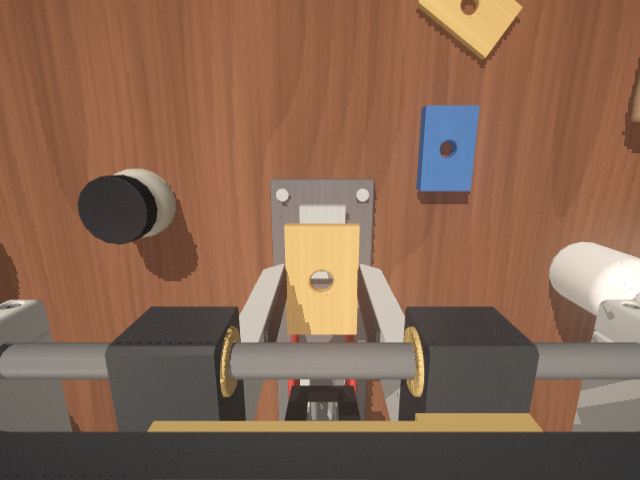

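Blank held level and square at (321,280). The camera puts it 1.1 mm off the rod in y, so I'll correct that, thread it, and look.

```bash
cat >> h.py <<'E'
VIS=np.array([512.1,-22.9])
def corr(o):
    q=near(o,VIS,15)
    if q is None: return ROD,False
    d=VIS-q[0]; print('corr',d.round(1)); return ROD+np.clip(d,-6,6),True
E
python3 - <<'E'
from h import *
print(get_tcp_pos())
xy=ROD+[.3,-1.1]; print(thread(0,xy),get_tcp_pos())
move_pose([500,-60,300],DN); o,I=rects('blank1',15,30,.2);show(o);save('t1',I['color'][100:300,220:440]);print(get_clock())
E
```

```text
[512.06542382 -22.66679784 102.33062427]
end f [ 1.  -1.2 -0.1] 38.4
True [511.64107429 -24.4341291  128.96486284]
[512.3 -23.8] yaw 90.3 [38.8 63. ] z 24.5 p 0.57
47.3833
```

View pics/t1.png

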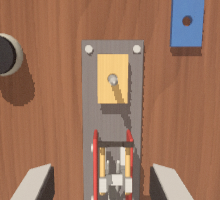

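First blank is seated flat on the rod at (113,79). I'll do the others the same way, with aborts.

```bash
cat > run.py <<'E'
from h import *
import sys
todo=eval(sys.argv[1]); k=int(sys.argv[2])
for c in todo:
    try: pick(first=c)
    except TypeError: print('not found',c); break
    o=held('blank1'); xy,ok=corr(o)
    if not ok: o=held('blank1','lost'); xy,ok=corr(o)
    if not ok: print('no held view'); break
    q=near(o,VIS,15)
    if abs(np.degrees(q[1])-90.3)>5 or abs(q[3]-105)>2.5 or q[2][1]>68: save('odd',get_image('wrist')['color']); print('odd hold'); break
    if not thread(k,xy): break
    k+=1; print('done',k,get_clock())
if k==4 or 1:
    pass
E
python3 run.py '[(616.5,151.8),(450,289.8),(575.8,269.5)]' 1
```

```text
[616.9 151.8] yaw 145.8 [39.7 64.5] z 4.6 p 0.97
[576.3 270.2] yaw 180.0 [39.  62.5] z 4.5 p 0.88
[450.1 290.1] yaw 0.1 [38.4 64. ] z 4.5 p 0.83
w 39.3 40.0
[512.5 -23. ] yaw 90.4 [40.1 65. ] z 105.4 p 0.71
[512.4 -87.7] yaw 0.5 [ 7.7 36.8] z 114.4 p 0.23
corr [-0.4  0.1]
end f [-0.4 -0.8 -0.7] 39.2
done 2 58.425
[576.3 269.5] yaw 0.7 [40.4 63.6] z 4.5 p 0.82
[450.1 290.1] yaw 179.7 [38.3 63.7] z 4.6 p 0.74
w 39.0 40.0
[511.7 -22.1] yaw 91.0 [40.1 64.8] z 105.0 p 0.77
corr [ 0.4 -0.8]
end f [-0.3 -0.2 -0. ] 39.1
done 3 71.2583
[576.4 270.2] yaw 0.0 [38.9 63.7] z 4.5 p 0.78
w 39.1 40.0
[512.2 -21.3] yaw 90.6 [40.1 64.6] z 105.5 p 0.59
[512.3 -87.5] yaw 1.2 [ 7.8 37. ] z 114.4 p 0.34
corr [-0.1 -1.6]
end f [-0.9  0.5 -0.4] 38.9
done 4 83.45
```

```bash
python3 - <<'E'
from h import *
move_pose([500,-60,300],DN); o,I=rects('blank1',10,60,.2);show(o);save('t4',I['color'][80:380,180:480])
P=cloud(I);m=(abs(P[...,0]-512)<17)&(abs(P[...,1]+23)<28)&(P[...,2]<55)&(P[...,2]>30)
q=P[m];A=np.c_[q[:,:2]-VIS,np.ones(len(q))];print('plane',np.linalg.lstsq(A,q[:,2],rcond=None)[0].round(3))
J=get_image('side');save('s4',J['color'][150:480,130:560])
print(get_clock())
E
```

```text
[511.6 -23.7] yaw 90.2 [39.6 63.2] z 42.5 p 0.67
plane [ 6.0000e-03 -1.0000e-03  4.2546e+01]
84.3333
```

View pics/s4.png

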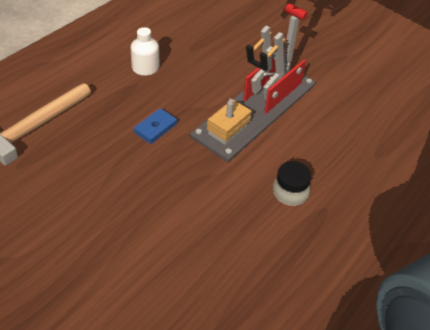

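The pile of four is square, its top level at 44 mm (42.5 read), and no blanks are left on the bench. The platen lies at (156,125) in the crop. Next is the platen.

```bash
python3 - <<'E'
import h
from h import *
h.G=3
pick('platen',(609.5,50.5),3)
o=held('platen','hp'); xy,ok=corr(o)
q=near(o,VIS,15)
if ok and abs(np.degrees(q[1])-90.3)<5 and q[2][1]<68:
    print(thread(4,xy))
    move_pose([500,-60,300],DN); o,I=rects('platen',30,75,.2);show(o)
    P=cloud(I);m=(abs(P[...,0]-512)<17)&(abs(P[...,1]+23)<28)&(P[...,2]<62)&(P[...,2]>35)
    q=P[m];A=np.c_[q[:,:2]-VIS,np.ones(len(q))];print('plane',np.linalg.lstsq(A,q[:,2],rcond=None)[0].round(3))
print(get_clock())
E
```

```text
[609.1  51.5] yaw 90.2 [39.9 64.3] z 10.4 p 0.65
w 39.5 40.0
[512.9 -23.3] yaw 90.5 [40.6 64.7] z 109.3 p 0.9
corr [-0.8  0.4]
end f [0.4 0.8 0.5] 39.4
True
[510.7 -23.2] yaw 91.4 [39.6 63.1] z 54.5 p 0.95
plane [4.0000e-03 1.0000e-03 5.4378e+01]
95.2917
```

```bash
python3 - <<'E'
from h import *
set_gripper(60,45)
move_pose(grip(1.75,80),DN); move_straight(grip(1.75),velocity=100)
f0=np.array(get_contact_force()); set_gripper(20,45); print('w',get_width())
for a in [*np.linspace(1.75,0,13)[1:],-.03]:
    move_straight(grip(a),velocity=70)
    f=(np.array(get_contact_force())-f0).round(1);print(round(a,2),f,round(get_width(),1))
    if get_width()<30 or np.linalg.norm(f)>60: print('STOP');break
sleep(.3);set_gripper(60);move_straight(grip(0,110),velocity=150)
move_pose([500,-60,400],DN); I=get_image('wrist');save('c1',I['color']);J=get_image('side');save('c1s',J['color'][100:400,200:560])
P=cloud(I)
for d in regions_of('wrist','handle_grip'): print(d['p'],np.nanmedian(P[d['pixels']],0).round(1))
print(get_clock())
E
```

```text
w 35.27807416882323
1.6 [ 5.8  2.1 -2.4] 35.1
1.46 [ 4.8  1.7 -2.5] 35.1
1.31 [ 6.   1.9 -2.7] 35.7
1.17 [ 5.9  1.4 -2.1] 35.4
1.02 [ 5.5  2.8 -1.6] 35.1
0.88 [ 5.4  2.2 -0.3] 35.9
0.73 [3.7 1.5 4.5] 35.5
0.58 [2.9 0.6 6.2] 35.5
0.44 [ 2.3 -2.2  5.2] 35.4
0.29 [ 1.2 -5.   4.5] 35.7
0.15 [ 4.1 -7.2  1.3] 35.9
0.0 [ 4.5 -7.4 -2.2] 35.5
-0.03 [ 3.  -6.1  2.7] 35.3
0.88 [ 513.2 -189.9   53.6]
105.75
```

View pics/c1s.png

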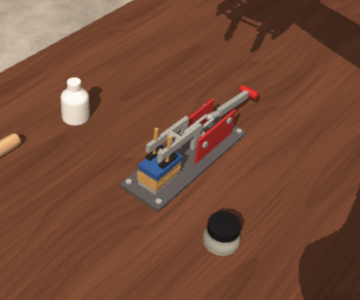

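View pics/c1.png

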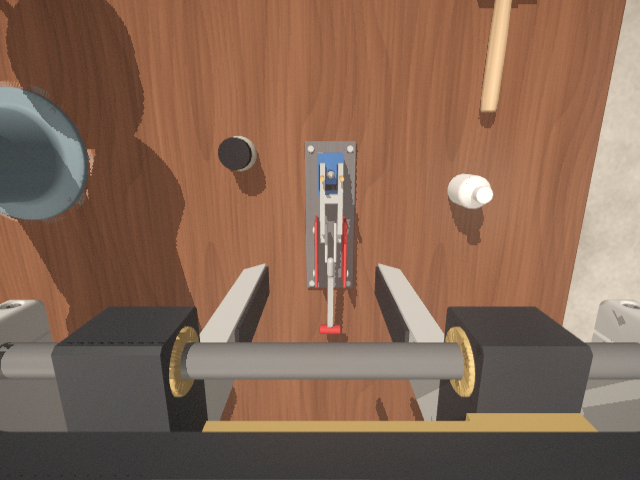

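The handle is down, with its grip at (330,329), and the shoe is on the blue platen at (331,175). I'll check the grip's height before handing in.

```bash
python3 - <<'E'
from h import *
move_pose([500,-200,400],DN); I=get_image('wrist');P=cloud(I);c=I['color'].astype(int)
m=(c[...,0]>120)&(c[...,1]<60)&(P[...,1]<-270)&(P[...,1]>-330)&(abs(P[...,0]-513)<30)
q=P[m];print(m.sum(),q.mean(0).round(1),np.percentile(q,[5,95],axis=0).round(1))
z=np.percentile(q[:,2],95)+1.5-8; print('grip z',z,'a',np.arcsin((z-55)/110)+.12)
E
```

```text
<stdin>:4: RuntimeWarning: Mean of empty slice.
  ret = um.true_divide(
Traceback (most recent call last):
IndexError: index -1 is out of bounds for axis 0 with size 0
```

```bash
python3 - <<'E'
from h import *
move_pose([500,-110,420],DN); I=get_image('wrist');P=cloud(I);c=I['color'].astype(int)
m=(c[...,0]>110)&(c[...,1]<70)&(c[...,2]<70)&(P[...,1]<-260)&(P[...,1]>-340)&(P[...,2]<110)
if m.sum()<5:
    move_pose([500,-170,420],[np.pi,0,-np.pi/2]); I=get_image('wrist');P=cloud(I);c=I['color'].astype(int)
    m=(c[...,0]>110)&(c[...,1]<70)&(c[...,2]<70)&(P[...,1]<-260)&(P[...,1]>-340)&(P[...,2]<110)
q=P[m];print(m.sum(),np.percentile(q,[5,50,95],axis=0).round(1))
z=np.percentile(q[:,2],95)+1.5-8; print('grip z',z,'a',np.arcsin((z-55)/110)+.12)
E
```

```text
17 [[  21.7 -315.4   -3.5]
 [ 163.6 -300.6   -0.6]
 [ 532.  -267.1   44.5]]
grip z 38.04102340429399 a -0.03478989984179581
```

```bash
python3 - <<'E'
from h import *
move_pose([500,-190,420],[np.pi,0,-np.pi/2]); I=get_image('wrist');P=cloud(I)
m=(abs(P[...,0]-513)<15)&(abs(P[...,1]+293)<14)&(P[...,2]>20)&(P[...,2]<90)
q=P[m];print(m.sum(),q.mean(0),np.percentile(q[:,2],[50,90,98]))
z=np.percentile(q[:,2],95)+1.5-8; print('grip z',z,'a',np.arcsin((z-55)/110)+.12)
o,I=rects('platen',45,62,.3,'top');show(o);print(get_clock())
E
```

```text
215 [ 512.5655221  -291.61160828   46.58142294] [47.21457623 48.79747496 49.67880453]
grip z 42.7664882048579 a 0.00855571312066146
[511.6 -23.2] yaw 87.5 [37.3 61.1] z 56.8 p 0.63
[ 514.3 -144.3] yaw 90.2 [ 55.5 301.8] z 54.3 p 0.57
109.6167
```

Handle angle is about 0.01 rad, so it is home, and the pack is on the rod and square.

```bash
python3 -c "
from h import *
print(sign_off())"
```

```text
the job is handed in; nothing more can be done
None
```

The job is handed in (the call returned no verdict): all four blanks and the platen are on the rod, square and flat, and the clamp handle is home at about 0.01 rad; shoe force was not measured, and the bottle, jar and hammer were not touched.

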